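# Uncover the bench balance and load its check weights

### The job

The jeweller's balance is due for its check. Lift the round metal cover with the knob off the balance and set it down gently, knob up, flat in the white tray. Then gently stack the two brass disc weights on the balance pan, first the larger and on top of it the smaller, both well centred; leave the jar, screwdriver and pliers where they are.

Things in the scene. Friction and masses are not known exactly. Their poses are not given: they have to be found in the camera images.
- scale: bench balance, fixed: grey housing 200 (its x) x 160 (its y) mm, top of the housing 45 mm above the bench, dark display and two buttons near its -x edge. Origin on the bench under the housing's centre, z up.
- pan (a point): centre of the top face of the balance's fixed round steel pan, diameter 100 mm, 51 mm above the bench (6 mm above the housing); lies 25 mm along the scale's +x from its origin. A circle of diameter 60 mm is marked on the pan about this point. Hidden under the cover at the start.
- cover: loose round aluminium cover, an upside-down cup: outer diameter 116 mm, wall 3 mm, 62 mm tall, with a black cylindrical knob on the centre of its top, diameter 26 mm and 28 mm tall (62 to 90 mm above the rim). Origin at the centre of its open lower rim, z up through the knob. About 0.16 kg. It starts over the pan, its rim resting on the housing, with about 5 mm of play round the pan.
- tray: low square white plastic tray, fixed, 190 x 190 mm outside, walls 4 mm thick and 16 mm high; origin on the bench under its centre.
- tray_in (a point): centre of the tray's inner floor (4 mm above the bench); the floor is 182 x 182 mm, edges along the tray's x and y.
- mat: thin black rubber mat, fixed, 130 (its x) x 200 (its y) x 3 mm, on which the two weights start; origin on the bench under its centre.
- weight_large: the larger plain brass disc weight, diameter 56 mm, 19 mm thick, 0.40 kg; origin at the centre of its underside, z up.
- weight_small: the smaller plain brass disc weight, diameter 40 mm, 19 mm thick, 0.20 kg; origin at the centre of its underside, z up.
- jar: bystander: closed glass jar with a white cap, diameter 60 mm, 85 mm tall; origin at the centre of its underside.
- screwdriver: bystander: screwdriver 150 mm long lying along its own x, handle to its -x; origin under its middle.
- pliers: bystander: small pliers with black handles lying flat, 130 mm long along its own x, jaws to +x, 57 mm wide, 14 mm high; origin on the bench near the pivot.
There are look-alikes about, which are no part of the job. What is shaped like the weight_small but green is not meant.

How it is judged:
On the way, in this order (a step that is already met when the one before it is completed fails the run):
1. the cover stands knob up, flat on the tray's floor (horizontal distance between cover and tray_in below 0.06 m and z of cover in the frame of tray_in between -0.005 and 0.005 m and angle between cover's own z axis and vertical below 0.06 rad and linear speed of cover below 0.02 m/s), for 0.2 s.
2. the larger weight lies flat and centred on the pan, the smaller not yet on it (horizontal distance between weight_large and pan below 0.008 m and z of weight_large in the frame of pan between -0.004 and 0.004 m and angle between weight_large's own z axis and vertical below 0.06 rad and linear speed of weight_large below 0.02 m/s and horizontal distance between weight_small and weight_large above 0.05 m), for 0.2 s.
3. the smaller weight lies flat and centred on the larger (horizontal distance between weight_large and pan below 0.008 m and z of weight_large in the frame of pan between -0.004 and 0.004 m and angle between each of weight_large, weight_small's own z axis and vertical below 0.06 rad and linear speed of each of weight_large, weight_small below 0.02 m/s and horizontal distance between weight_small and weight_large below 0.007 m and z of weight_small in the frame of weight_large between 0.015 and 0.023 m and horizontal distance between weight_small and pan below 0.01 m), for 0.2 s.
At the end, for the whole second after the job is handed in: The cover stands knob up and flat on the tray's floor; the larger weight lies flat on the pan with its centre within 8 mm of the pan's centre; the smaller lies flat on the larger, its centre within 7 mm of the larger's and within 10 mm of the pan's; all at rest (all of step 1 and all of step 3); the robot touches nothing.
It fails at once if the balance is knocked or pressed with more than 40 N (contact force between scale and anything else above 40 N).
It fails at once if the cover is dropped or pressed into the tray with more than 40 N (contact force between cover and tray above 40 N).
It fails at once if the smaller weight is dropped or pressed onto the larger with more than 40 N (contact force between weight_small and weight_large above 40 N).
It fails at once if the jar, the screwdriver or the pliers are moved by more than 30 mm (distance of any of jar, screwdriver, pliers from where it was at the start of the episode above 0.03 m).
It also fails if it takes over 72 s, if anything falls off the work surface, if the arm or the gripper's body presses on something with over 40 N, if the wrist force passes 120 N, or if a joint passes its speed limit or range.

### The arm

A 7-joint arm with a two-finger parallel gripper is mounted at the origin on the work surface. World frame = base frame: x ahead of the robot, y to its left, z up, the work surface at z = 0. Lengths are in m, angles in rad, forces in N, time in s.
With the tool pointing down it reaches from about 0.4 to 0.925 m from the base axis. Payload 5.6 kg.
Tool frame: the origin (TCP) lies on the centre line of the jaws, within the pads' length; the fingertips stand 17 mm ahead of it and the grasp point (between the pads) lies 2 mm behind it (r.finger_overhang is the distance from the TCP to the fingertips, in m); z points along the fingers, y is the line along which they close (so a half turn about z gives the same grasp; the last joint's range is limited). The gripper opens to 85 mm and grips with 20 to 120 N. Pads are 22 mm wide; open, the fingers measure 114 mm over their backs; the gripper's body (76 mm by 85 mm) begins 54 mm behind the grasp point. The pads swing forward as they close: fully open they stand 13 mm farther back than shut.
Start: joints at [1.269, 0.468, -0.012, 1.603, 0.006, 1.071, -0.056], TCP at [0.166, -0.628, 0.248] pointing down, gripper open.
Joint ranges: [-2.53, 2.53], [-0.31, 2.02], [-1.57, 1.55], [0.28, 2.44], [-1.29, 4.43], [0.15, 1.84], [-2.92, 2.92]. Speed limits (rad/s): [2.57, 2.57, 3.14, 3.14, 3.14, 3.14, 3.14].

### API

Orientations are given as a unit quaternion [x, y, z, w].
In Python, from station import r, viewer, ticket gives the robot as it stands. The module is installed in compiled form; this text tells all that it offers.
- The arm moves only by the shell command python3 -m pendant 'ROWS' [FORCE]. ROWS is JSON, a list of rows, each a list of 7 numbers: the opening, from 0 (shut) to 1 (fully open), then the shift along the tool's x, y, z in m, then the turn, a rotation vector about the tool's x, y, z in rad. In form: [[gripper, tx, ty, tz, ax, ay, az], ...]. A call has 1 to 8 rows; each row is the pose to reach, as a shift and turn from the pose commanded when the call began, along the tool's axes at that moment; what a row does not reach only later rows make up. A row lasts 1/8 s, in which the tool goes at most 62.5 mm and 10.7 degrees, less where a joint would pass 70% of its speed; a pose out of reach is approached as far as the arm can. A call with a gripper value outside its range is refused whole. The fingers move at their own pace and stop on an object; FORCE is the grip in N (left out, the last holds). Time passes only in rows, so rows that repeat a pose let the fingers close. It gives the time, the measured TCP pose, the force, the opening and the grip force at its end, in the units of the state.
- r.observe(): the state, without advancing time (a new reading comes with each control period).
- viewer.read_camera(name): name is "scene" or "side" or "wrist"; returns the picture (480x640x3 uint8, red, green, blue); there is no depth.
- viewer.camera_model(name): a dict with "mtx" (3x3 intrinsics, pixels), "dist_coeffs" ([k1, k2, p1, p2, k3] as OpenCV has them; the pictures are not rectified), "pose" (4x4, takes a point from camera to world coordinates). Camera axes: x right, y up, looking along -z (the intrinsics and any distortion apply to the point x, -y, -z); pixel columns grow to the right and rows downward; lengths in m; the calibration is good to about 2 mm. A picture is of the moment at which its call begins: read the wrist's pose just before it. camera_model takes no time and is no camera call; for the wrist camera it gives the pose at the moment of the call.
- ticket.finish_job(): hands the job in; it is judged then, once.
The state is a dict: "clock": time; "joint_positions": joint angles; "dq": joint speeds; "joint_torque": joint torques, N m; "position": TCP position; "eef_rot": TCP orientation; "wrist_force": force on the tool from outside, world axes, zero at the start; "torque": the same for the moment, N m; "opening": finger opening in m; "grasp_force": force on a finger pad.
Only numpy, scipy, OpenCV 4.12 (cv2) and the standard library are available. Lean on these libraries where they do the work, as an engineer would, in place of code of your own. Each camera call takes 0.05 s, during which the arm holds its last target. There are 200 camera calls.

## Working session

There is one attempt and no reset: what is moved stays moved. The work goes in short steps, Python scripts to look and compute and a shell command to move; the robot and the scene stay as the last step left them, time stands still between calls to the robot, and variables do not carry over. Pictures are saved under pics/ and viewed, at most 10 in all, crops included, and the job is handed in when it is done.

```bash
mkdir -p pics; python3 - <<'E'
from station import r,viewer
import cv2,numpy as np
s=r.observe();print({k:np.round(v,3).tolist() for k,v in s.items()})
a=[]
for n in("scene","side"):
    im=viewer.read_camera(n)[:,:,::-1];cv2.imwrite(f"pics/{n}0.png",im)
    m=viewer.camera_model(n);print(n,np.round(m["mtx"],1).tolist(),np.round(m["dist_coeffs"],3),np.round(m["pose"],3).tolist())
m=viewer.camera_model("wrist");print(np.round(m["pose"],3).tolist())
E
```

```text
{'clock': 0.0, 'joint_positions': [1.269, 0.468, -0.012, 1.604, 0.006, 1.071, -0.056], 'dq': [0.002, 0.001, 0.002, -0.0, -0.001, -0.002, 0.001], 'joint_torque': [-0.001, -53.239, 0.021, -25.131, 0.011, 0.008, -0.0], 'position': [0.166, -0.628, 0.247], 'eef_rot': [0.992, 0.129, -0.0, -0.001], 'wrist_force': [1.09, -0.157, 0.273], 'torque': [0.003, 0.001, -0.002], 'grasp_force': 0.0, 'opening': 0.085}
scene [[477.6, 0.0, 317.2], [0.0, 477.6, 240.7], [0.0, 0.0, 1.0]] [-0.103  0.     0.     0.     0.   ] [[0.823, -0.469, 0.321, 0.913], [0.568, 0.695, -0.441, -0.434], [-0.016, 0.545, 0.838, 1.038], [0.0, 0.0, 0.0, 1.0]]
side [[613.1, 0.0, 313.5], [0.0, 613.1, 246.1], [0.0, 0.0, 1.0]] [-0.023  0.     0.     0.     0.   ] [[-0.81, 0.31, -0.498, -0.136], [-0.586, -0.449, 0.674, 0.967], [-0.014, 0.838, 0.545, 0.802], [0.0, 0.0, 0.0, 1.0]]
[[0.255, 0.915, 0.312, 0.247], [-0.967, 0.242, 0.082, -0.607], [-0.0, -0.322, 0.947, 0.372], [0.0, 0.0, 0.0, 1.0]]
```

View pics/scene0.png

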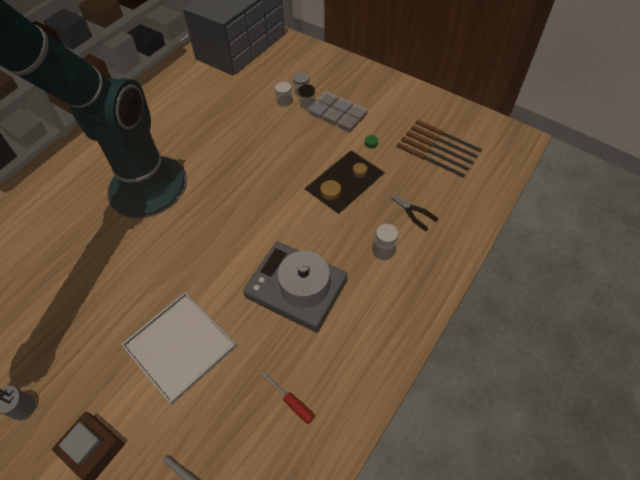

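View pics/side0.png

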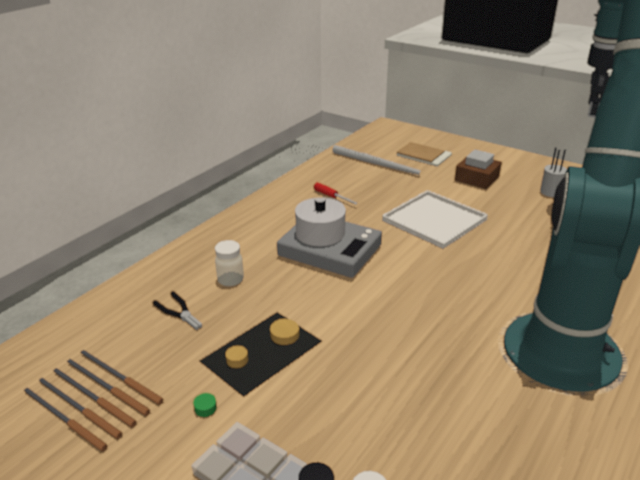

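The scene picture shows the cover's knob at (304,271), the tray at (179,346), the large brass disc at (331,190) and the small one at (360,170), both on the mat. The green disc at (371,141) is the look-alike. In the side picture the knob is at (320,205), the large disc at (285,331), the small at (237,356) and the green one at (205,405). The brass disc on the mat is the one described; I'll confirm that in a crop.

```bash
cat > h.py <<'E'
from station import r,viewer
import cv2,numpy as np
def ray(m,uv):
    p=cv2.undistortPoints(np.array([[uv]],float),m["mtx"],np.array(m["dist_coeffs"]))[0,0]
    P=np.array(m["pose"]);return P[:3,3],P[:3,:3]@np.array([p[0],-p[1],-1])
def onz(m,uv,z):
    o,d=ray(m,uv);return o+d*(z-o[2])/d[2]
def tri(ms,uvs):
    A=np.zeros((3,3));b=np.zeros(3)
    for m,uv in zip(ms,uvs):
        o,d=ray(m,uv);d=d/np.linalg.norm(d);M=np.eye(3)-np.outer(d,d);A+=M;b+=M@o
    return np.linalg.solve(A,b)
def proj(m,X):
    P=np.array(m["pose"]);c=(np.atleast_2d(X)-P[:3,3])@P[:3,:3];c=c*[1,-1,-1]
    return cv2.projectPoints(c,np.zeros(3),np.zeros(3),m["mtx"],np.array(m["dist_coeffs"]))[0][:,0]
def disc(c,R,z,n=60):
    t=np.linspace(0,2*np.pi,n);return np.c_[c[0]+R*np.cos(t),c[1]+R*np.sin(t),0*t+z]
E
python3 - <<'E'
from h import *
C={n:viewer.camera_model(n) for n in("scene","side")}
I={n:cv2.imread(f"pics/{n}0.png") for n in C}
g={"knob":((304,271),(320,205)),"large":((331,190),(285,331)),"small":((360,170),(237,356)),"tray":((179,346),(435,218))}
for k,(a,b) in g.items(): print(k,np.round(tri(list(C.values()),(a,b)),4))
for n,(L,S) in {"scene":((331,190),(360,170)),"side":((285,331),(237,356))}.items():
    hsv=cv2.cvtColor(I[n],cv2.COLOR_BGR2HSV)
    m=((hsv[:,:,1]>110)&(hsv[:,:,2]>60)&(hsv[:,:,0]>12)&(hsv[:,:,0]<35)).astype(np.uint8)
    _,lab,st,ce=cv2.connectedComponentsWithStats(m)
    for nm,q in(("L",L),("S",S)):
        l=lab[q[1],q[0]];print(n,nm,l,st[l],ce[l])
        # silhouette centroid ~ mid-height of disc (z .0125)
        print("  xy",np.round(onz(C[n],ce[l],.0135),4))
# tray: white segmentation
    gr=hsv; s0=C[n]
    m=((hsv[:,:,1]<60)&(hsv[:,:,2]>130)).astype(np.uint8)
    _,lab,st,ce=cv2.connectedComponentsWithStats(m)
    q=g["tray"][n=="side"];l=lab[q[1],q[0]];print("tray",st[l],ce[l])
    cn=cv2.findContours((lab==l).astype(np.uint8),0,2)[0][0]
    ap=cv2.approxPolyDP(cn,8,True)[:,0];print([np.round(onz(s0,p,.010)[:2],3).tolist() for p in ap])
a=cv2.resize(I["scene"][110:310,240:420],None,fx=2.2,fy=2.2,interpolation=2)
b=cv2.resize(I["side"][180:420,180:400],None,fx=1.8,fy=1.8,interpolation=2)
h=max(a.shape[0],b.shape[0]);o=np.zeros((h,a.shape[1]+b.shape[1],3),np.uint8);o[:a.shape[0],:a.shape[1]]=a;o[:b.shape[0],a.shape[1]:]=b
cv2.imwrite("pics/crop1.png",o)
E
```

```text
knob [ 0.5801 -0.0304  0.1147]
large [0.455  0.2661 0.0094]
small [0.4837 0.3732 0.01  ]
tray [ 0.4156 -0.3052  0.0016]
scene L 8 [320 180  21  20 331] [330.18126888 189.17522659]
  xy [0.4538 0.2649 0.0135]
scene S 7 [353 163  15  14 165] [359.62424242 169.11515152]
  xy [0.4824 0.3726 0.0135]
tray [ 123  297  111  106 5744] [178.8224234  346.97649721]
[[0.348, -0.204], [0.316, -0.373], [0.49, -0.41], [0.312, -0.382], [0.49, -0.413], [0.52, -0.231]]
side L 50 [269 317  31  29 694] [284.07060519 331.04610951]
  xy [0.4528 0.2706 0.0135]
side S 64 [225 345  23  24 464] [236.31465517 356.07327586]
  xy [0.482  0.3767 0.0135]
tray [ 383  191  104   57 3331] [434.70369258 218.00630441]
[[0.528, -0.236], [0.337, -0.179], [0.303, -0.366], [0.488, -0.415]]
```

View pics/crop1.png

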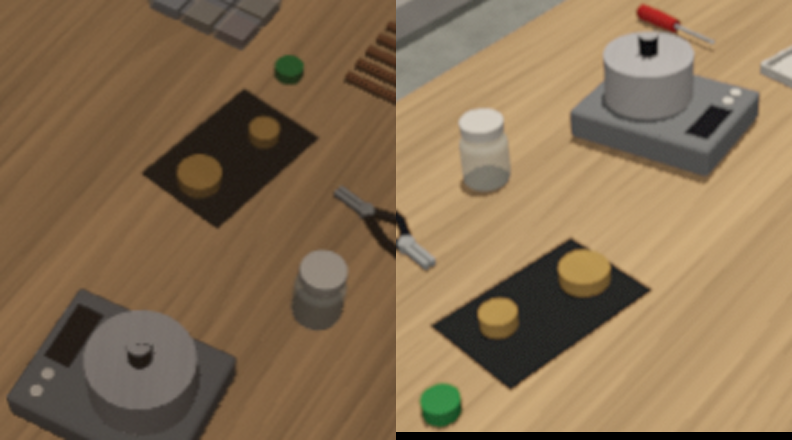

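The crop confirms it: two brass discs on the mat, large nearer the balance and small beyond it, with the green look-alike off the mat. Next I'll move above the knob.

```bash
cat >> h.py <<'E'
from scipy.spatial.transform import Rotation as Ro
def go(*T):
    s=r.observe();R=Ro.from_quat(s["eef_rot"]).as_matrix()
    print("t",round(float(s["clock"]),2),"at",np.round(s["position"],4),"F",np.round(s["wrist_force"],1),"op",round(float(s["opening"]),4),"gf",round(float(s["grasp_force"]),1),"tilt",np.round(R[:,2],3))
    for t in T: print(t,"->",np.round(R.T@(np.array(t)-s["position"]),4))
E
python3 -c "
from h import *
go((.56,-.03,.25))"
```

```text
t 0.1 at [ 0.1662 -0.6279  0.2474] F [-0.1  0.9 -0.5] op 0.0853 gf 0.0 tilt [-0.001  0.002 -1.   ]
(0.56, -0.03, 0.25) -> [ 0.5337 -0.4773 -0.0019]
```

```bash
python3 -m pendant '[[1,0.267,-0.239,0,0,0,0],[1,0.267,-0.239,0,0,0,0],[1,0.267,-0.239,0,0,0,0],[1,0.267,-0.239,0,0,0,0],[1,0.267,-0.239,0,0,0,0],[1,0.267,-0.239,0,0,0,0],[1,0.267,-0.239,0,0,0,0]]' 40
python3 -m pendant '[[1,0.267,-0.239,0,0,0,0],[1,0.267,-0.239,0,0,0,0],[1,0.267,-0.239,0,0,0,0],[1,0.267,-0.239,0,0,0,0],[1,0.267,-0.239,0,0,0,0],[1,0.267,-0.239,0,0,0,0],[1,0.267,-0.239,0,0,0,0],[1,0.267,-0.239,0,0,0,0]]'
python3 - <<'E'
from h import *
go((.58,-.03,.25))
m=viewer.camera_model("wrist");im=viewer.read_camera("wrist")[:,:,::-1];cv2.imwrite("pics/w1.png",im)
np.savez("w1.npz",**{k:np.array(v) for k,v in m.items()})
print(proj(m,[[.58,-.03,.135],[.58,-.03,.107]]))
E
```

```text
clock: 0.98
position: [0.3654, -0.3255, 0.2482]
eef_rot: [0.991, 0.133, 0.0, -0.0]
wrist_force: [-0.1, -1.1, -0.5]
opening: 0.0855
grasp_force: 0.0
clock: 1.98
position: [0.5597, -0.0315, 0.2476]
eef_rot: [0.992, 0.128, -0.001, 0.0]
wrist_force: [-0.5, -0.7, 0.0]
opening: 0.0857
grasp_force: 0.0
t 1.98 at [ 0.5597 -0.0315  0.2476] F [-0.5 -0.7  0. ] op 0.0857 gf 0.0 tilt [-0.002 -0.001 -1.   ]
(0.58, -0.03, 0.25) -> [ 0.02    0.0037 -0.0024]
[[323.66367789 220.27853414]
 [323.17917252 211.21064148]]
```

View pics/w1.png

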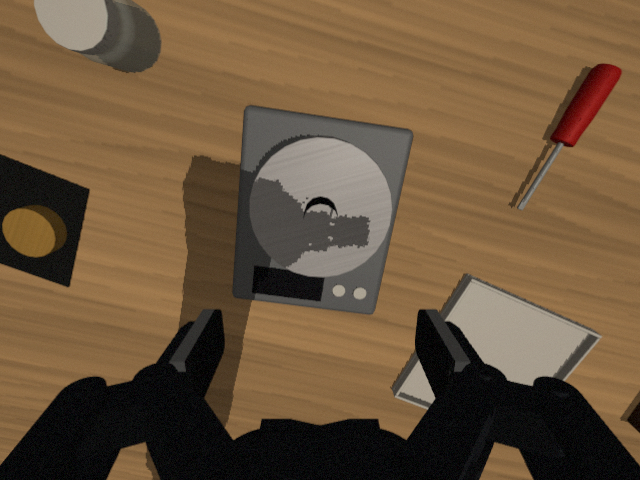

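The wrist picture shows the cover's top disc centred at (320.5,207), spanning columns 249–392 and rows 136–278, with the knob at about (320,210). That lies a few pixels from my prediction, so I'll refine.

```bash
python3 - <<'E'
from h import *
m=dict(np.load("w1.npz"))
c=onz(m,(320.5,207),.107);print(c, np.linalg.norm(onz(m,(249,207),.107)-onz(m,(392,207),.107)),np.linalg.norm(onz(m,(320,136),.107)-onz(m,(320,278),.107)))
for p in ((245,106),(412,132),(376,313),(233,297)): print(onz(m,p,.045))
go((c[0],c[1],.128),(c[0],c[1],.16))
E
```

```text
[ 0.58279234 -0.02703842  0.107     ] 0.11444592538699853 0.11645028067061233
[0.64152989 0.0582287  0.045     ]
[ 0.65861442 -0.09449275  0.045     ]
[ 0.46946354 -0.12046163  0.045     ]
[0.44917325 0.03542039 0.045     ]
t 2.02 at [ 0.5596 -0.032   0.2478] F [-0.4 -1.2  0.1] op 0.0853 gf 0.0 tilt [-0.001 -0.001 -1.   ]
(np.float64(0.5827923383507849), np.float64(-0.027038418258539695), 0.128) -> [0.0239 0.001  0.1197]
(np.float64(0.5827923383507849), np.float64(-0.027038418258539695), 0.16) -> [0.0238 0.001  0.0877]
```

```bash
python3 -m pendant '[[1,0.024,0.001,0.05,0,0,0],[1,0.024,0.001,0.08,0,0,0],[1,0.024,0.001,0.1,0,0,0],[1,0.024,0.001,0.112,0,0,0],[1,0.024,0.001,0.119,0,0,0],[1,0.024,0.001,0.119,0,0,0]]' 40
python3 -m pendant '[[0.2,0,0,0,0,0,0],[0.2,0,0,0,0,0,0],[0.0,0,0,0,0,0,0],[0.0,0,0,0,0,0,0],[0.0,0,0,0,0,0,0],[0.0,0,0,0,0,0,0]]' 40
python3 -c "
from h import *
go((.415,-.305,.23))"
```

```text
clock: 2.78
position: [0.5837, -0.025, 0.1294]
eef_rot: [0.992, 0.129, 0.0, 0.0]
wrist_force: [0.2, -0.1, -0.0]
opening: 0.0856
grasp_force: 0.0
clock: 3.52
position: [0.584, -0.0244, 0.1298]
eef_rot: [0.992, 0.129, 0.0, 0.0]
wrist_force: [-0.9, -0.7, 5.4]
opening: 0.0248
grasp_force: 39.5
t 3.52 at [ 0.584  -0.0244  0.1298] F [-0.9 -0.7  5.4] op 0.0248 gf 39.5 tilt [ 0.001 -0.    -1.   ]
(0.415, -0.305, 0.23) -> [-0.2351  0.228  -0.1003]
```

```bash
python3 -m pendant '[[0,0,0,-0.01,0,0,0],[0,0,0,-0.03,0,0,0],[0,0,0,-0.06,0,0,0],[0,0,0,-0.09,0,0,0],[0,0,0,-0.1,0,0,0]]'
python3 -c "
from h import *
go((.415,-.305,.23))
im=viewer.read_camera('wrist');cv2.imwrite('pics/w2.png',im[:,:,::-1])"
```

```text
clock: 4.15
position: [0.5844, -0.0245, 0.231]
eef_rot: [0.992, 0.129, 0.001, 0.0]
wrist_force: [0.4, 0.4, -1.5]
opening: 0.0243
grasp_force: 39.4
t 4.15 at [ 0.5844 -0.0245  0.231 ] F [ 0.4  0.4 -1.5] op 0.0243 gf 39.4 tilt [ 0.003 -0.    -1.   ]
(0.415, -0.305, 0.23) -> [-0.2355  0.2279  0.0006]
```

```bash
python3 -m pendant '[[0,-0.015,0.015,0,0,0,0],[0,-0.05,0.05,0,0,0,0],[0,-0.09,0.088,0,0,0,0],[0,-0.13,0.127,0,0,0,0],[0,-0.17,0.166,0,0,0,0],[0,-0.205,0.198,0,0,0,0],[0,-0.228,0.22,0,0,0,0],[0,-0.236,0.228,0,0,0,0]]'
python3 - <<'E'
from h import *
go((.415,-.305,.0888))
for n in("scene","side"): cv2.imwrite(f"pics/{n}1.png",viewer.read_camera(n)[:,:,::-1])
a=cv2.imread("pics/scene1.png")[200:440,80:380];b=cv2.imread("pics/side1.png")[100:340,240:540]
cv2.imwrite("pics/c2.png",np.hstack([cv2.resize(x,(390,312),interpolation=2) for x in(a,b)]))
E
```

```text
clock: 5.2
position: [0.4107, -0.3074, 0.2279]
eef_rot: [0.992, 0.127, -0.001, -0.001]
wrist_force: [0.3, 0.8, -1.1]
opening: 0.0247
grasp_force: 39.4
t 5.2 at [ 0.4107 -0.3074  0.2279] F [ 0.3  0.8 -1.1] op 0.0247 gf 39.4 tilt [-0.003  0.001 -1.   ]
(0.415, -0.305, 0.0888) -> [ 0.0051 -0.0011  0.1391]
```

View pics/c2.png

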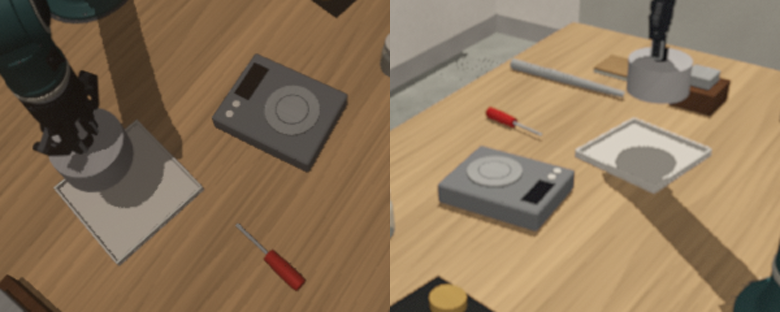

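The cover hangs level over the tray, and the pan with its marked circle is exposed at scene (305,284) and side (320,231). Next is lowering the cover.

```bash
python3 -m pendant '[[0,0.005,-0.001,0.02,0,0,0],[0,0.005,-0.001,0.055,0,0,0],[0,0.005,-0.001,0.09,0,0,0],[0,0.005,-0.001,0.115,0,0,0],[0,0.005,-0.001,0.127,0,0,0],[0,0.005,-0.001,0.132,0,0,0],[0,0.005,-0.001,0.132,0,0,0]]'
python3 -c "
from h import *
go((.415,-.305,.0888))
C=[viewer.camera_model(n) for n in('scene','side')]
print(tri(C,[(304.6,283.8),(320,230.8)]),onz(C[0],(304.6,283.8),.051),onz(C[1],(320,230.8),.051))"
```

```text
clock: 6.18
position: [0.419, -0.3029, 0.0976]
eef_rot: [0.992, 0.129, 0.0, 0.0]
wrist_force: [-0.2, -0.0, -2.7]
opening: 0.0247
grasp_force: 39.4
t 6.17 at [ 0.419  -0.3029  0.0976] F [-0.2 -0.  -2.7] op 0.0247 gf 39.4 tilt [ 0.001 -0.    -1.   ]
(0.415, -0.305, 0.0888) -> [-0.0044  0.001   0.0088]
[ 0.57781189 -0.02774518  0.04751959] [ 0.57852724 -0.02950553  0.051     ] [ 0.57496005 -0.02279429  0.051     ]
```

```bash
python3 -m pendant '[[0,0,0,0.002,0,0,0],[0,0,0,0.004,0,0,0],[0,0,0,0.0055,0,0,0],[0,0,0,0.007,0,0,0],[0,0,0,0.008,0,0,0],[0,0,0,0.009,0,0,0],[0,0,0,0.009,0,0,0]]'
```

```text
clock: 7.05
position: [0.4184, -0.303, 0.0888]
eef_rot: [0.992, 0.129, -0.0, 0.0]
wrist_force: [-1.7, 0.7, 5.3]
opening: 0.0248
grasp_force: 40.0
```

```bash
python3 -m pendant '[[0.4,0,0,0,0,0,0],[0.7,0,0,0,0,0,0],[1,0,0,0,0,0,0],[1,0,0,-0.01,0,0,0],[1,0,0,-0.04,0,0,0],[1,0,0,-0.09,0,0,0],[1,0,0,-0.14,0,0,0],[1,0,0,-0.16,0,0,0]]'
python3 - <<'E'
from h import *
go((.445,.267,.25),(.56,-.02,.25))
C=[]
for n in("scene","side"): cv2.imwrite(f"pics/{n}2.png",viewer.read_camera(n)[:,:,::-1])
a=cv2.imread("pics/scene2.png")[200:440,80:380];b=cv2.imread("pics/side2.png")[100:340,240:540]
cv2.imwrite("pics/c3.png",np.hstack([cv2.resize(x,(390,312),interpolation=2) for x in(a,b)]))
E
```

```text
clock: 8.05
position: [0.4197, -0.3037, 0.2523]
eef_rot: [0.992, 0.129, 0.002, 0.002]
wrist_force: [-0.6, -0.5, -1.0]
opening: 0.0854
grasp_force: 0.0
t 8.05 at [ 0.4197 -0.3037  0.2523] F [-0.6 -0.5 -1. ] op 0.0854 gf 0.0 tilt [ 0.005 -0.004 -1.   ]
(0.445, 0.267, 0.25) -> [ 1.705e-01 -5.452e-01  4.000e-04]
(0.56, -0.02, 0.25) -> [ 0.2083 -0.2383  0.0019]
```

View pics/c3.png

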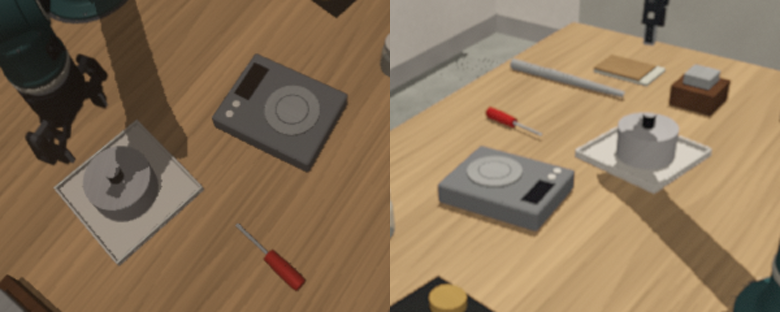

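The cover stands upright and flat in the tray. On the way to the weights I'll stop over the balance to measure the pan.

```bash
python3 -m pendant '[[1,0.208,-0.238,0,0,0,0],[1,0.208,-0.238,0,0,0,0],[1,0.208,-0.238,0,0,0,0],[1,0.208,-0.238,0,0,0,0],[1,0.208,-0.238,0,0,0,0],[1,0.208,-0.238,0,0,0,0],[1,0.208,-0.238,0,0,0,0],[1,0.208,-0.238,0,0,0,0]]'
cat > look.py <<'E'
from h import *
import sys
def shot(n):
    m=viewer.camera_model("wrist");im=viewer.read_camera("wrist")[:,:,::-1];cv2.imwrite(f"pics/{n}.png",im)
    np.savez(n+".npz",**{k:np.array(v) for k,v in m.items()});return m,im
E
python3 - <<'E'
from look import *
m,im=shot("w3");go((.445,.267,.25))
print(proj(m,[[.5795,-.027,.051]]))
E
```

```text
clock: 9.15
position: [0.5579, -0.0217, 0.2476]
eef_rot: [0.992, 0.128, -0.001, 0.0]
wrist_force: [-0.0, 0.3, 0.3]
opening: 0.0856
grasp_force: 0.0
t 9.2 at [ 0.558  -0.0217  0.2479] F [-0.5 -0.4  0.5] op 0.0854 gf 0.0 tilt [-0.001 -0.001 -1.   ]
(0.445, 0.267, 0.25) -> [-0.0363 -0.3079 -0.0023]
[[329.67828513 198.01850686]]
```

View pics/w3.png

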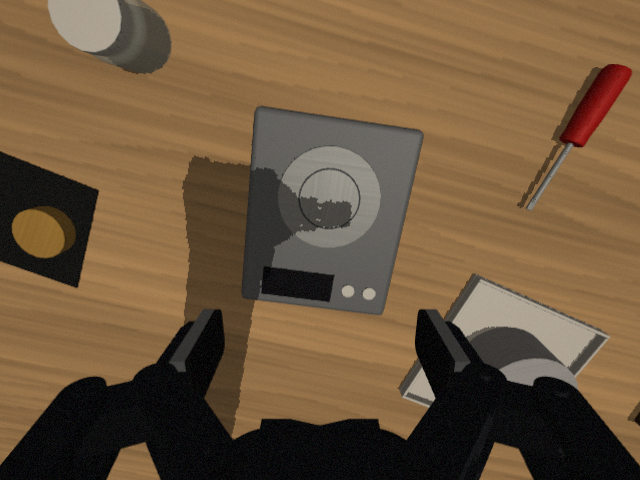

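The pan's rim spans columns 278–381 and rows 145–248, and its marked circle is centred at about (329.6,198). The prediction was (329.7,198.0), so the pan is at about (0.5795,-0.027). On to the weights.

```bash
python3 -m pendant '[[1,-0.036,-0.308,-0.002,0,0,0],[1,-0.036,-0.308,-0.002,0,0,0],[1,-0.036,-0.308,-0.002,0,0,0],[1,-0.036,-0.308,-0.002,0,0,0],[1,-0.036,-0.308,-0.002,0,0,0],[1,-0.036,-0.308,-0.002,0,0,0],[1,-0.036,-0.308,-0.002,0,0,0],[1,-0.036,-0.308,-0.002,0,0,0]]'
cat >> look.py <<'E'
def brass(m,im,guess,R,ztop):
    from scipy.optimize import minimize
    hsv=cv2.cvtColor(np.ascontiguousarray(im),cv2.COLOR_BGR2HSV)
    mk=((hsv[:,:,1]>110)&(hsv[:,:,2]>60)&(hsv[:,:,0]>12)&(hsv[:,:,0]<35)).astype(np.uint8)
    def sil(c):
        o=np.zeros(mk.shape,np.uint8);h=np.r_[proj(m,disc(c,R,ztop)),proj(m,disc(c,R,ztop-.019))]
        cv2.fillConvexPoly(o,cv2.convexHull((h*16).astype(np.int32)),1,shift=4);return o
    reg=cv2.dilate(sil(guess),np.ones((25,25)))
    f=lambda c:float(np.sum((sil(c)!=mk)&(reg>0)))
    b=minimize(f,guess,method="Nelder-Mead",options=dict(initial_simplex=np.array(guess)+np.array([[0,0],[.006,0],[0,.006]])))
    return b.x,b.fun,sil(b.x).sum()
E
python3 - <<'E'
from look import *
p=dict(np.load("w3.npz"));print("pan",onz(p,(329.6,197.8),.051))
m,im=shot("w4")
c,e,a=brass(m,im,[.454,.267],.028,.022);print("L",c,e,a)
s,e,a=brass(m,im,[.4825,.374],.020,.022);print("S",s,e,a)
go((*c,.035),(*s,.035))
E
```

```text
clock: 10.2
position: [0.4461, 0.2667, 0.2501]
eef_rot: [0.992, 0.127, -0.0, 0.0]
wrist_force: [-0.3, 0.2, 0.2]
opening: 0.0852
grasp_force: 0.0
pan [ 0.57968588 -0.02687151  0.051     ]
L [0.45521203 0.26812461] 479.0 2328
S [0.48395532 0.37406299] 122.0 1483
t 10.25 at [0.446  0.2669 0.2501] F [ 0.1 -0.4 -0.1] op 0.0853 gf 0.0 tilt [ 0.    -0.001 -1.   ]
(np.float64(0.4552120294570924), np.float64(0.2681246051788331), 0.035) -> [0.0092 0.0009 0.2151]
(np.float64(0.483955322265625), np.float64(0.37406298828124995), 0.035) -> [ 0.0638 -0.0943  0.215 ]
```

View pics/w4.png

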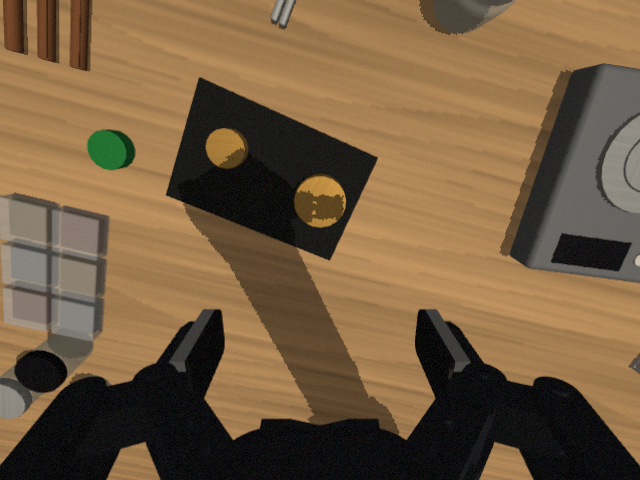

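Only the two brass discs are on the mat: the large centred near (320,201), the small at (227,148), with the green one at (111,149). The gripper's shadow spoils the large disc's mask, so I'll refit with a lower brightness threshold.

```bash
sed -i 's/(hsv\[:,:,1\]>110)&(hsv\[:,:,2\]>60)&(hsv\[:,:,0\]>12)/(hsv[:,:,1]>90)\&(hsv[:,:,2]>48)\&(hsv[:,:,0]>8)/' look.py
python3 - <<'E'
from look import *
m=dict(np.load("w4.npz"));im=cv2.imread("pics/w4.png")
hsv=cv2.cvtColor(im,cv2.COLOR_BGR2HSV);print(hsv[210,320],hsv[190,320],hsv[240,320],hsv[210,270],hsv[150,270])
c,e,a=brass(m,im,[.454,.267],.028,.022);print("L",c,e,a)
s,e,a=brass(m,im,[.4825,.374],.020,.022);print("S",s,e,a)
print(onz(m,(320.5,201.5),.022))
go((*c,.022),(*s,.022))
E
```

```text
[ 19 177  91] [ 18 170 188] [30 85 24] [ 24 255   5] [45 19 27]
L [0.45549051 0.26744756] 449.0 2323
S [0.48421482 0.37404698] 82.0 1476
[0.45612315 0.26714607 0.022     ]
t 10.25 at [0.446  0.2669 0.2501] F [ 0.1 -0.4 -0.1] op 0.0853 gf 0.0 tilt [ 0.    -0.001 -1.   ]
(np.float64(0.45549050748348224), np.float64(0.26744756197929387), 0.022) -> [0.0093 0.0016 0.2281]
(np.float64(0.4842148243784904), np.float64(0.374046978354454), 0.022) -> [ 0.064  -0.0943  0.228 ]
```

```bash
python3 -m pendant '[[1,0.009,0.0015,0.05,0,0,0],[1,0.009,0.0015,0.11,0,0,0],[1,0.009,0.0015,0.16,0,0,0],[1,0.009,0.0015,0.2,0,0,0],[1,0.009,0.0015,0.218,0,0,0],[1,0.009,0.0015,0.225,0,0,0],[1,0.009,0.0015,0.228,0,0,0],[1,0.009,0.0015,0.228,0,0,0]]' 60
python3 -c "
from h import *
go((.4557,.2673,.022))"
```

```text
clock: 11.25
position: [0.4549, 0.27, 0.0233]
eef_rot: [0.992, 0.129, 0.001, -0.0]
wrist_force: [0.0, -0.2, 0.0]
opening: 0.0854
grasp_force: 0.0
t 11.25 at [0.4549 0.27   0.0233] F [ 0.  -0.2  0. ] op 0.0854 gf 0.0 tilt [ 0.002  0.001 -1.   ]
(0.4557, 0.2673, 0.022) -> [0.0001 0.0028 0.0013]
```

```bash
python3 -m pendant '[[1,0,0.002,0.001,0,0,0],[0.5,0,0.002,0.001,0,0,0],[0.3,0,0.002,0.001,0,0,0],[0,0,0.002,0.001,0,0,0],[0,0,0.002,0.001,0,0,0],[0,0,0.002,0.001,0,0,0]]' 60
python3 -c "
from h import *
go((.4557,.2673,.022));go((.5797,-.0269,.2))"
```

```text
clock: 12.0
position: [0.4549, 0.2679, 0.0221]
eef_rot: [0.992, 0.129, 0.0, 0.0]
wrist_force: [-1.5, -0.9, 8.5]
opening: 0.0539
grasp_force: 61.8
t 12.0 at [0.4549 0.2679 0.0221] F [-1.5 -0.9  8.5] op 0.0539 gf 61.8 tilt [ 0.001 -0.    -1.   ]
(0.4557, 0.2673, 0.022) -> [0.0006 0.0008 0.0001]
t 12.0 at [0.4549 0.2679 0.0221] F [-1.5 -0.9  8.5] op 0.0539 gf 61.8 tilt [ 0.001 -0.    -1.   ]
(0.5797, -0.0269, 0.2) -> [ 0.0454  0.317  -0.1778]
```

```bash
python3 -m pendant '[[0,0,0,-0.01,0,0,0],[0,0,0,-0.035,0,0,0],[0,0,0,-0.07,0,0,0],[0,0,0,-0.1,0,0,0],[0,0,0,-0.12,0,0,0],[0,0,0,-0.125,0,0,0]]'
python3 -m pendant '[[0,0.003,0.02,0,0,0,0],[0,0.009,0.06,0,0,0,0],[0,0.016,0.11,0,0,0,0],[0,0.023,0.16,0,0,0,0],[0,0.03,0.21,0,0,0,0],[0,0.037,0.26,0,0,0,0],[0,0.042,0.297,0,0,0,0],[0,0.045,0.317,0,0,0,0]]'
python3 -c "
from h import *
go((.5797,-.0269,.0705))"
```

```text
clock: 12.75
position: [0.4549, 0.2678, 0.1474]
eef_rot: [0.992, 0.129, 0.001, -0.0]
wrist_force: [0.5, -0.2, -4.5]
opening: 0.0537
grasp_force: 64.4
clock: 13.75
position: [0.5789, -0.0297, 0.145]
eef_rot: [0.992, 0.128, -0.001, 0.0]
wrist_force: [-0.2, -0.2, -4.1]
opening: 0.0539
grasp_force: 64.4
t 13.75 at [ 0.5789 -0.0297  0.145 ] F [-0.2 -0.2 -4.1] op 0.0539 gf 64.4 tilt [-0.002 -0.    -1.   ]
(0.5797, -0.0269, 0.0705) -> [ 0.0017 -0.0025  0.0745]
```

```bash
python3 -m pendant '[[0,0.001,-0.001,0.02,0,0,0],[0,0.001,-0.001,0.045,0,0,0],[0,0.001,-0.001,0.06,0,0,0],[0,0.001,-0.001,0.064,0,0,0],[0,0.001,-0.001,0.064,0,0,0],[0,0.001,-0.001,0.064,0,0,0]]'
python3 - <<'E'
from look import *
go((.5797,-.0269,.0705))
m,im=shot("w5")
C={n:viewer.camera_model(n) for n in("scene","side")}
for n in C: cv2.imwrite(f"pics/{n}3.png",viewer.read_camera(n)[:,:,::-1])
a=im[100:480,140:500];b=cv2.imread("pics/side3.png")[180:300,260:380]
cv2.imwrite("pics/c4.png",np.hstack([a,cv2.resize(b,(380,380),interpolation=2)]))
E
```

```text
clock: 14.5
position: [0.5806, -0.0257, 0.0831]
eef_rot: [0.992, 0.129, 0.001, 0.0]
wrist_force: [-0.2, -0.5, -4.1]
opening: 0.0538
grasp_force: 64.5
t 14.5 at [ 0.5806 -0.0257  0.0831] F [-0.2 -0.5 -4.1] op 0.0538 gf 64.5 tilt [ 0.002 -0.    -1.   ]
(0.5797, -0.0269, 0.0705) -> [-0.0012  0.0009  0.0126]
```

View pics/c4.png

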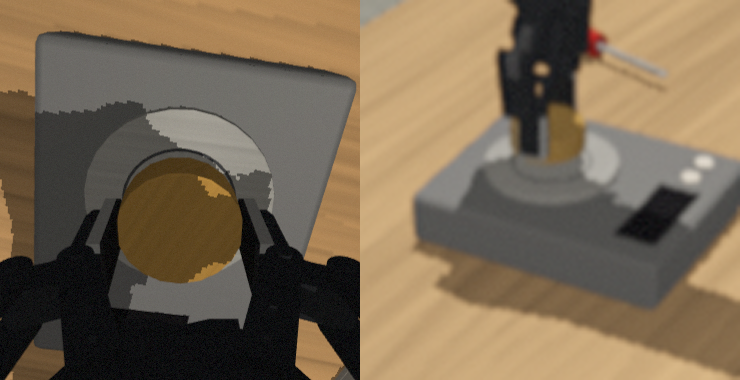

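The disc is held level a little above the pan. It sits well inside the marked circle, with the disc at crop column 180 and the pan at 178. Lowering.

```bash
python3 -m pendant '[[0,-0.001,0.0005,0.004,0,0,0],[0,-0.001,0.0005,0.008,0,0,0],[0,-0.001,0.0005,0.01,0,0,0],[0,-0.001,0.0005,0.0115,0,0,0],[0,-0.001,0.0005,0.0125,0,0,0],[0,-0.001,0.0005,0.013,0,0,0],[0,-0.001,0.0005,0.013,0,0,0]]'
```

```text
clock: 15.52
position: [0.5791, -0.0267, 0.0702]
eef_rot: [0.992, 0.129, -0.0, 0.0]
wrist_force: [-3.3, -0.1, 4.5]
opening: 0.0539
grasp_force: 65.3
```

```bash
python3 -m pendant '[[0.7,0,0,0,0,0,0],[0.85,0,0,0,0,0,0],[1,0,0,0,0,0,0],[1,0,0,-0.01,0,0,0],[1,0,0,-0.04,0,0,0],[1,-0.006,0,-0.09,0,0,0],[1,-0.015,0,-0.14,0,0,0],[1,-0.02,0,-0.178,0,0,0]]'
python3 - <<'E'
from look import *
go((.4842,.374,.2))
m,im=shot("w6");c,e,a=brass(m,im,[.5797,-.0269],.028,.070);print("L",c,e,a)
print(proj(m,[[*c,.070],[.5797,-.0269,.051]]))
cv2.imwrite("pics/w6c.png",cv2.resize(im[60:340,190:470],None,fx=2,fy=2,interpolation=2))
E
```

```text
clock: 16.52
position: [0.5599, -0.0318, 0.2502]
eef_rot: [0.992, 0.129, 0.001, 0.0]
wrist_force: [0.5, -0.6, 0.1]
opening: 0.0851
grasp_force: 0.0
t 16.52 at [ 0.5599 -0.0318  0.2502] F [ 0.5 -0.6  0.1] op 0.0851 gf 0.0 tilt [ 0.002 -0.    -1.   ]
(0.4842, 0.374, 0.2) -> [ 0.0306 -0.4117  0.0499]
L [ 0.57910019 -0.02726088] 169.0 3084
[[319.11827027 202.08400705]
 [318.88392049 197.37414529]]
```

View pics/w6c.png

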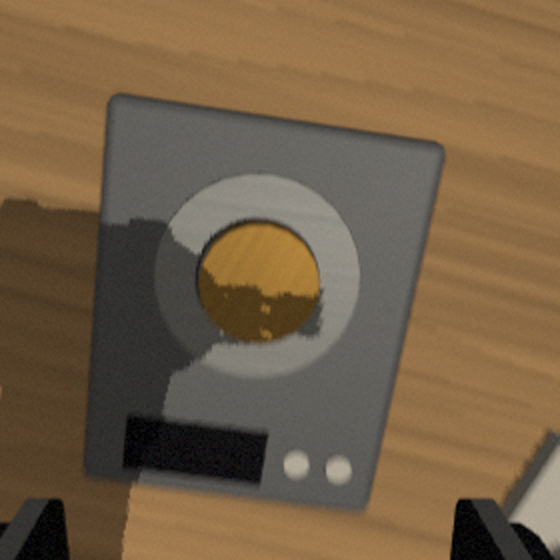

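The large weight is centred on the pan to within about 1 mm: the fit gives (0.5791,-0.0273) against (0.5797,-0.0269). My 10 pictures are used up, so I'll check the rest numerically. Next, the small weight.

```bash
python3 -m pendant '[[1,0.011,-0.412,0,0,0,0],[1,0.011,-0.412,0,0,0,0],[1,0.011,-0.412,0,0,0,0],[1,0.011,-0.412,0,0,0,0],[1,0.011,-0.412,0,0,0,0],[1,0.011,-0.412,0,0,0,0],[1,0.011,-0.412,0,0,0,0],[1,0.011,-0.412,0,0,0,0]]'
python3 -m pendant '[[1,0,0,0,0,0,0],[1,0,0,0,0,0,0]]'
python3 - <<'E'
from look import *
m,im=shot("w7");s,e,a=brass(m,im,[.4842,.374],.020,.022);print("S",s,e,a)
go((*s,.022))
E
```

```text
clock: 17.58
position: [0.4628, 0.373, 0.2477]
eef_rot: [0.991, 0.132, -0.0, -0.001]
wrist_force: [0.3, -0.6, 0.1]
opening: 0.0855
grasp_force: 0.0
clock: 17.82
position: [0.466, 0.3676, 0.2473]
eef_rot: [0.992, 0.128, 0.0, 0.001]
wrist_force: [-0.3, 0.2, -0.3]
opening: 0.0854
grasp_force: 0.0
S [0.48435234 0.37524805] 86.0 1274
t 17.88 at [0.4659 0.3677 0.2473] F [-0.4 -0.2  0.2] op 0.0853 gf 0.0 tilt [ 0.    -0.001 -1.   ]
(np.float64(0.48435234374999997), np.float64(0.375248046875), 0.022) -> [ 0.0197 -0.0028  0.2253]
```

```bash
python3 -m pendant '[[1,0.0195,-0.0025,0.05,0,0,0],[1,0.0195,-0.0025,0.11,0,0,0],[1,0.0195,-0.0025,0.16,0,0,0],[1,0.0195,-0.0025,0.2,0,0,0],[1,0.0195,-0.0025,0.218,0,0,0],[1,0.0195,-0.0025,0.223,0,0,0],[1,0.0195,-0.0025,0.2255,0,0,0],[1,0.0195,-0.0025,0.2255,0,0,0]]' 50
python3 -m pendant '[[1,0,0,0,0,0,0]]'
python3 -c "
from h import *
go((.4843,.3748,.022))"
```

```text
clock: 18.88
position: [0.484, 0.3772, 0.0231]
eef_rot: [0.992, 0.129, 0.001, -0.001]
wrist_force: [0.3, -0.2, 0.6]
opening: 0.0855
grasp_force: 0.0
clock: 19.0
position: [0.4838, 0.3771, 0.0229]
eef_rot: [0.992, 0.129, 0.001, -0.0]
wrist_force: [-0.6, 0.2, 0.3]
opening: 0.0854
grasp_force: 0.0
t 19.0 at [0.4838 0.3771 0.0229] F [-0.6  0.2  0.3] op 0.0854 gf 0.0 tilt [ 0.001  0.001 -1.   ]
(0.4843, 0.3748, 0.022) -> [-0.0001  0.0023  0.0009]
```

```bash
python3 -m pendant '[[0.7,0,0.002,0.0005,0,0,0],[0.5,0,0.002,0.0005,0,0,0],[0.3,0,0.002,0.0005,0,0,0],[0,0,0.002,0.0005,0,0,0],[0,0,0.002,0.0005,0,0,0],[0,0,0.002,0.0005,0,0,0],[0,0,0.002,0.0005,0,0,0]]' 50
python3 -c "
from h import *
go((.4843,.3748,.022),(.5794,-.0271,.2))"
python3 -m pendant '[[0,0,0,-0.01,0,0,0],[0,0,0,-0.035,0,0,0],[0,0,0,-0.07,0,0,0],[0,0,0,-0.11,0,0,0],[0,0,0,-0.13,0,0,0],[0,0,0,-0.14,0,0,0]]'
python3 -c "
from h import *
go((.5794,-.0271,.16))"
```

```text
clock: 19.88
position: [0.4839, 0.3748, 0.0217]
eef_rot: [0.992, 0.129, 0.0, 0.0]
wrist_force: [-0.3, -1.0, 4.9]
opening: 0.0382
grasp_force: 50.5
t 19.88 at [0.4839 0.3748 0.0217] F [-0.3 -1.   4.9] op 0.0382 gf 50.5 tilt [ 0.  0. -1.]
(0.4843, 0.3748, 0.022) -> [ 0.0003  0.0001 -0.0003]
(0.5794, -0.0271, 0.2) -> [-0.0104  0.413  -0.1783]
clock: 20.62
position: [0.4838, 0.3746, 0.1619]
eef_rot: [0.992, 0.129, 0.0, -0.0]
wrist_force: [0.5, -0.5, -2.0]
opening: 0.038
grasp_force: 50.5
t 20.62 at [0.4838 0.3746 0.1619] F [ 0.5 -0.5 -2. ] op 0.038 gf 50.5 tilt [ 0.  0. -1.]
(0.5794, -0.0271, 0.16) -> [-0.0103  0.4128  0.0019]
```

```bash
python3 -m pendant '[[0,-0.0005,0.02,0,0,0,0],[0,-0.002,0.07,0,0,0,0],[0,-0.003,0.13,0,0,0,0],[0,-0.005,0.19,0,0,0,0],[0,-0.006,0.25,0,0,0,0],[0,-0.008,0.31,0,0,0,0],[0,-0.009,0.36,0,0,0,0],[0,-0.01,0.395,0,0,0,0]]'
python3 -m pendant '[[0,0,0.01,0,0,0,0],[0,0,0.016,0,0,0,0],[0,0,0.018,0,0,0,0],[0,0,0.018,0,0,0,0]]'
python3 -c "
from h import *
go((.5794,-.0271,.0887))"
```

```text
clock: 21.62
position: [0.5738, -0.0148, 0.1593]
eef_rot: [0.992, 0.127, -0.002, 0.001]
wrist_force: [1.0, 1.0, -2.1]
opening: 0.0381
grasp_force: 50.6
clock: 22.12
position: [0.5795, -0.0258, 0.1612]
eef_rot: [0.992, 0.13, -0.0, -0.0]
wrist_force: [0.1, -0.1, -1.8]
opening: 0.0381
grasp_force: 50.6
t 22.12 at [ 0.5795 -0.0258  0.1612] F [ 0.1 -0.1 -1.8] op 0.0381 gf 50.6 tilt [-0.  0. -1.]
(0.5794, -0.0271, 0.0887) -> [-0.0004  0.0013  0.0725]
```

```bash
python3 -m pendant '[[0,-0.0005,0.001,0.02,0,0,0],[0,-0.0005,0.001,0.045,0,0,0],[0,-0.0005,0.001,0.058,0,0,0],[0,-0.0005,0.001,0.062,0,0,0],[0,-0.0005,0.001,0.062,0,0,0],[0,-0.0005,0.001,0.062,0,0,0]]'
python3 -c "
from h import *
go((.5794,-.0271,.0887))"
```

```text
clock: 22.88
position: [0.5801, -0.0281, 0.1]
eef_rot: [0.992, 0.129, 0.001, 0.0]
wrist_force: [0.1, -0.5, -1.5]
opening: 0.0379
grasp_force: 50.6
t 22.88 at [ 0.5801 -0.0281  0.1   ] F [ 0.1 -0.5 -1.5] op 0.0379 gf 50.6 tilt [ 0.001 -0.    -1.   ]
(0.5794, -0.0271, 0.0887) -> [-0.0004 -0.0011  0.0113]
```

```bash
python3 -m pendant '[[0,-0.0005,-0.001,0.004,0,0,0],[0,-0.0005,-0.001,0.007,0,0,0],[0,-0.0005,-0.001,0.009,0,0,0],[0,-0.0005,-0.001,0.0103,0,0,0],[0,-0.0005,-0.001,0.0112,0,0,0],[0,-0.0005,-0.001,0.0116,0,0,0],[0,-0.0005,-0.001,0.0116,0,0,0]]'
```

```text
clock: 23.75
position: [0.5787, -0.0273, 0.0887]
eef_rot: [0.992, 0.129, -0.0, 0.0]
wrist_force: [-3.0, -0.8, 7.5]
opening: 0.0385
grasp_force: 51.4
```

Contact made at the expected height. Now I'll release, retreat and check.

```bash
python3 -m pendant '[[0.6,0,0,0,0,0,0],[0.8,0,0,0,0,0,0],[1,0,0,0,0,0,0],[1,0,0,-0.01,0,0,0],[1,0,0,-0.04,0,0,0],[1,-0.006,0,-0.08,0,0,0],[1,-0.015,0,-0.13,0,0,0],[1,-0.02,0,-0.16,0,0,0]]'
python3 -m pendant '[[1,0,0,0,0,0,0],[1,0,0,0,0,0,0]]'
python3 - <<'E'
from look import *
from scipy.optimize import minimize
go()
m,im=shot("w8")
C={"wrist":(m,im)}
for n in("scene","side"): C[n]=(viewer.camera_model(n),viewer.read_camera(n)[:,:,::-1])
for n,(m,im) in C.items():
    hsv=cv2.cvtColor(np.ascontiguousarray(im),cv2.COLOR_BGR2HSV)
    mk=((hsv[:,:,1]>110)&(hsv[:,:,2]>45)&(hsv[:,:,0]>8)&(hsv[:,:,0]<35)).astype(np.uint8)
    def sil(x):
        o=np.zeros(mk.shape,np.uint8)
        for c,R,z in((x[:2],.028,.070),(x[2:],.020,.089)):
            h=np.r_[proj(m,disc(c,R,z)),proj(m,disc(c,R,z-.019))]
            cv2.fillConvexPoly(o,cv2.convexHull((h*16).astype(np.int32)),1,shift=4)
        return o
    g=np.array([.5791,-.0273]*2);reg=cv2.dilate(sil(g),np.ones((15,15)))
    f=lambda x:float(((sil(x)!=mk)&(reg>0)).sum())
    b=minimize(f,g,method="Nelder-Mead",options=dict(initial_simplex=g+np.r_[np.zeros((1,4)),np.eye(4)*.005]))
    print(n,np.round(b.x,4),b.fun,sil(b.x).sum())
E
```

```text
clock: 24.75
position: [0.5599, -0.0323, 0.2509]
eef_rot: [0.992, 0.129, 0.002, 0.0]
wrist_force: [-0.0, -1.2, 0.6]
opening: 0.0856
grasp_force: 0.0
clock: 25.0
position: [0.559, -0.0326, 0.2473]
eef_rot: [0.992, 0.129, -0.0, 0.0]
wrist_force: [-0.6, 0.8, 0.3]
opening: 0.0853
grasp_force: 0.0
t 25.0 at [ 0.559  -0.0326  0.2473] F [-0.6  0.8  0.3] op 0.0853 gf 0.0 tilt [-0.001 -0.    -1.   ]
wrist [ 0.5788 -0.0273  0.5795 -0.0254] 222.0 3147
scene [ 0.5775 -0.0284  0.5839 -0.0329] 66.0 531
side [ 0.5806 -0.0289  0.5773 -0.0246] 57.0 497
```

The silhouette hardly constrains the small disc, which sits on a larger one of the same colour. I'll check it from its top edge instead.

```bash
python3 - <<'E'
from look import *
m=dict(np.load("w8.npz"));im=cv2.imread("pics/w8.png")
g=cv2.GaussianBlur(cv2.cvtColor(im,cv2.COLOR_BGR2GRAY),(0,0),1.2).astype(np.float32)
gx,gy=cv2.Sobel(g,-1,1,0),cv2.Sobel(g,-1,0,1)
for nm,R,z in(("small top",.020,.089),("large top",.028,.070),("pan rim",.05,.051)):
    best=[]
    for dx in np.arange(-.012,.0121,.0005):
        for dy in np.arange(-.012,.0121,.0005):
            c=np.array([.5794+dx,-.0270+dy]);p=proj(m,disc(c,R,z,120)).astype(np.float32);ct=proj(m,[[*c,z]])[0]
            n=p-ct;n/=np.linalg.norm(n,axis=1)[:,None]
            s=lambda G:cv2.remap(G,p[:,0].astype(np.float32).reshape(-1,1),p[:,1].astype(np.float32).reshape(-1,1),1)[:,0]
            best.append((float(np.minimum(np.abs(s(gx)*n[:,0]+s(gy)*n[:,1]),60).mean()),*c))
    best.sort(reverse=True);print(nm,np.round(best[:4],4).tolist(), "median",round(float(np.median([b[0] for b in best])),1))
E
```

```text
small top [[41.7108, 0.5769, -0.0275], [41.263, 0.5769, -0.028], [41.1221, 0.5774, -0.0275], [41.0781, 0.5914, -0.0275]] median 24.3
large top [[45.9297, 0.5794, -0.0285], [45.6352, 0.5794, -0.029], [45.3002, 0.5789, -0.0285], [45.1514, 0.5789, -0.028]] median 23.7
pan rim [[52.3282, 0.5784, -0.0265], [51.3077, 0.5779, -0.0265], [51.1793, 0.5784, -0.027], [50.2533, 0.5779, -0.027]] median 10.9
```

All three edge fits agree to within about 2.5 mm, which matches the release pose. Handing in.

```bash
python3 -c "
from station import ticket
print(ticket.finish_job())"
```

```text
the job is handed in; nothing more can be done
None
```

I handed the job in at about 25 s without seeing a verdict: the cover stands flat, knob up, in the tray, the large weight measures within about 2 mm of the pan's centre, and the small one sits on it about 2.5 mm off by a less certain fit; jar, screwdriver and pliers were not touched.

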